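Load the bench UV cabinet with instruments and start it

ROBOT

A 6-joint arm with a two-finger parallel gripper is mounted at the origin on the work surface. World frame = base frame: x ahead of the robot, y to its left, z up, the work surface at z = 0. Lengths are in mm, angles in degrees, forces in N, time in s.
With the tool pointing down it reaches from about 250 to 800 mm from the base axis. Payload 8.5 kg.
Tool frame: the origin (TCP) lies midway between the tips of the shut fingers; the grasp point (between the pads) lies ctrl.tcp_to_grasp behind it (ctrl.tcp_to_grasp is the distance from the TCP to the grasp point, in mm); z points along the fingers, y is the direction in which the jaws open and shut (so a half turn about z gives the same grasp; the last joint's range is limited). The gripper opens to 85 mm and grips with 20 to 120 N. Pads are 22 mm wide; open, the fingers measure 114 mm over their backs; the gripper's body (76 mm by 85 mm) begins 54 mm behind the grasp point. The pads swing forward as they close: fully open they stand 13 mm farther back than shut.
Start: joints at [-66.177, 13.648, -0.773, 75.585, 0, 90], TCP at [212.039, -480.227, 231.276] pointing down, gripper open.
Joint ranges: [-152.45, 152.45], [-59.26, 108.67], [-65.41, 83.53], [-104.44, 129.93], [-82.83, 76.93], [-180, 180]. Speed limits (degrees/s): [127.2, 127.2, 159.86, 180, 180, 180].

INTERFACE

Orientations are given as [roll, pitch, yaw] about the fixed x, y, z axes, in that order (R = Rz(yaw) Ry(pitch) Rx(roll)).
In Python, from plant import ctrl, vision gives the robot as it stands. The module is installed in compiled form; this text tells all that it offers. Calls block until the motion is done:
- ctrl.reach(position, orientation): joint-space move of the TCP to a pose.
- ctrl.servo_line(position, rot=None, speed=150): straight line of the TCP; rot=None keeps the orientation; speed is the mean speed in mm/s.
- ctrl.set_joints(angles): joint-space move.
- ctrl.ungrasp() and ctrl.grasp(strength=None): open the fingers fully, or close them until they stop; strength is the grip in N (None keeps the last).
- ctrl.pause(seconds).
- ctrl.inverse_kinematics(position, orientation): joint angles nearest the present ones, or None.
- vision.read_camera(name): name is "scene" or "side" or "wrist"; returns a dict with "pixels" (480x640x3 uint8, red, green, blue), "range_z" (480x640 float32, mm along the optical axis (not along the pixel's ray), 0 where there is no reading), "mtx" (3x3 intrinsics, pixels), "position" and "rotation" of the camera in the world; the wrist camera has in their place "T_tool_cam" (4x4, takes a point from camera to tool coordinates, whose origin is the TCP and whose axes are the flange's). Camera axes: x right, y down, z forward; pixel columns grow to the right and rows downward; lengths in mm; the calibration is good to about 2 mm. The wrist camera is an equidistant fisheye: a pixel r from the principal point sees the ray r / f radians off the axis. A picture is of the moment at which its call begins: read the wrist's pose just before it.
A pose or a line that the arm cannot do raises ctrl.PlanningError and nothing moves.
- ctrl.finish_job(): hands the job in, once; it reports no verdict.
Readings, each from a call of its own:
- ctrl.read_clock(): time.
- ctrl.read_joints(): joint angles.
- ctrl.read_joint_vel(): joint speeds.
- ctrl.read_joint_torque(): joint torques, N m.
- ctrl.read_position(): TCP position.
- ctrl.read_orientation(): TCP orientation.
- ctrl.read_contact_force(): force on the tool from outside, world axes, zero at the start.
- ctrl.read_ft_torque(): the same for the moment, N m.
- ctrl.read_gripper_width(): finger opening in mm.
Only numpy, scipy, OpenCV 4.12 (cv2) and the standard library are available. Lean on these libraries where they do the work, as an engineer would, in place of code of your own. Each camera call takes 0.05 s, during which the arm holds its last target. There are 200 camera calls.

TASK

Turn the cabinet's push-to-turn selector from locked to its second position (load), slide the cover fully open, and lay every instrument that is out on the bench flat on the tray floor, side by side, all lying straight along the tray with their steel working ends towards the lamp at the far side. Then slide the cover fully shut and only then turn the selector on to its third position (run); at each position let the knob spring out again. Leave the dishes, bottles and other things on the bench where they are.

Things in the scene. Friction and masses are not known exactly. Their poses are not given: they have to be found in the camera images.
- cabinet_uv: Low white UV cabinet fixed on the bench; its yaw varies. Origin: on the bench under the tray's centre; local x points to the far (lamp) side, away from the robot, y left, z up. A grey control deck (100 mm wide, top 36 mm high) along the tray's right side (-y) carries the selector; behind the tray is a flat housing 36 mm high, over which the cover slides open.
- tray_floor (a point): Centre of the top of the tray's flat steel floor, 12 mm above the bench; axes as the cabinet's. The open-topped tray is 190 (x) by 220 (y) mm inside, centred here; its walls are 8 mm thick and rise 24 mm above the floor.
- cover (a joint): Amber clear sliding cover over the tray, metres: 0 = shut, 0.185 = fully open. It slides level along the cabinet's +x with about 2 N of friction and stays where left. A latch holds it shut (a few mm of play) while the selector is at its first position. Fully open, its near edge is 82 mm beyond the tray's centre.
- cover_handle (a point): Centre of the black bar handle standing up on the cover near its front edge; 12 mm thick (x), 80 mm long (y), rising 28 mm from the cover; the point is 14 mm below its top, 55 mm above the bench. Axes as the cabinet's.
- selector (a joint): Angle of the black push-to-turn selector, rad, growing clockwise seen from above: 0 = first position (small dot, locked; so at the start), 1.047 = second (medium dot, load), 2.094 = third (large dot, run; the end of its travel). Turns only while held pushed in; sprung out at a position it is caught with about 0.1 rad of play. Let go between positions it stays pushed in.
- selector_push (a joint): How far the selector is pushed in (straight down), m: 0 = sprung out, 0.008 = fully in. Must be at least 0.0065 in to turn. The spring takes about 4 N to start and 9 N fully in.
- selector_grip (a point): On the selector's vertical axis at the mid-height of its grip bar, 70 mm above the bench when sprung out. The bar is 46 mm long, 14 thick, and rises 28 mm from a round flange 50 mm across; its top is 14 mm above this point. Local x lies along the bar towards the white pointer mark and turns with the selector; z up.
- tool_a_grip (a point): Instrument, 150 mm long, 50 g, lying flat: grey flat-sided plastic handle (95 long, 16 wide, 12 high) and thin steel neck and spade blade (26 by 20 mm). May be absent. This point is on the handle, 6 mm above the underside, 50 mm from the butt end; local x points to the steel working end, z up. Grip here from above, across the 16 mm width.
- tool_a_tip (a point): Tip of the working end of tool_a, 100 mm along its local x from its grip point; 3 mm above the underside. Axes as tool_a_grip.
- tool_b_grip (a point): Instrument, 150 mm long, 50 g, lying flat: grey flat-sided plastic handle (95 long, 16 wide, 12 high) and thin steel neck and spade blade (26 by 20 mm). May be absent. This point is on the handle, 6 mm above the underside, 50 mm from the butt end; local x points to the steel working end, z up. Grip here from above, across the 16 mm width.
- tool_b_tip (a point): Tip of the working end of tool_b, 100 mm along its local x from its grip point; 3 mm above the underside. Axes as tool_b_grip.
- tool_c_grip (a point): Instrument, 150 mm long, 50 g, lying flat: grey flat-sided plastic handle (95 long, 16 wide, 12 high) and thin steel neck and narrow chisel blade (26 by 9 mm). May be absent. This point is on the handle, 6 mm above the underside, 50 mm from the butt end; local x points to the steel working end, z up. Grip here from above, across the 16 mm width.
- tool_c_tip (a point): Tip of the working end of tool_c, 100 mm along its local x from its grip point; 3 mm above the underside. Axes as tool_c_grip.
- tool_d_grip (a point): Instrument, 150 mm long, 50 g, lying flat: grey flat-sided plastic handle (95 long, 16 wide, 12 high) and thin steel neck and narrow chisel blade (26 by 9 mm). May be absent. This point is on the handle, 6 mm above the underside, 50 mm from the butt end; local x points to the steel working end, z up. Grip here from above, across the 16 mm width.
- tool_d_tip (a point): Tip of the working end of tool_d, 100 mm along its local x from its grip point; 3 mm above the underside. Axes as tool_d_grip.
- dish_a: Closed clear petri dish, 94 mm across, 16 mm high, left of the cabinet; a bystander, loose, to be left alone. Origin: centre of its underside.
- dish_b: Closed clear petri dish, 94 mm across, 16 mm high, far left; a bystander, loose, to be left alone. Origin: centre of its underside.
- dish_c: Closed clear petri dish, 94 mm across, 16 mm high, right; a bystander, loose, to be left alone. Origin: centre of its underside.
- wash_bottle: White wash bottle, 64 mm across, 160 mm high; a bystander, loose, to be left alone. Origin: centre of its underside.
- jar: Glass jar, 60 mm across, 70 mm high; a bystander, loose, to be left alone. Origin: centre of its underside.
- timer: White bench timer, 50 by 65 by 20 mm, near the robot; a bystander, loose, to be left alone. Origin: centre of its underside.
- beaker: Glass beaker, 64 mm across, 80 mm high; a bystander, loose, to be left alone. Origin: centre of its underside.

How it is judged (in metres and radians):
On the way, in this order (a step that is already met when the one before it is completed fails the run):
1. the selector stands at its second position, sprung out, with the cover still shut (value of joint selector between 0.857 and 1.237 rad and value of joint selector_push below 0.002 m and value of joint cover below 0.01 m), for 0.2 s.
2. the cover is slid fully open (value of joint cover above 0.15 m), for 0.2 s.
3. every instrument lies flat in the tray, straight, working end to the far side, with the cover open (x of tool_a_grip in the frame of cabinet_uv between -0.095 and 0.02 m and y of tool_a_grip in the frame of cabinet_uv between -0.11 and 0.11 m and z of tool_a_grip in the frame of cabinet_uv between 0.012 and 0.024 m and x of tool_a_tip in the frame of cabinet_uv between 0.02 and 0.1 m and angle between the x axis of each of tool_a_grip, tool_b_grip, tool_c_grip, tool_d_grip and the x axis of cabinet_uv, either way round below 0.26 rad and angle between each of tool_a_grip, tool_b_grip, tool_c_grip, tool_d_grip's own z axis and vertical below 0.12 rad and x of tool_b_grip in the frame of cabinet_uv between -0.095 and 0.02 m and y of tool_b_grip in the frame of cabinet_uv between -0.11 and 0.11 m and z of tool_b_grip in the frame of cabinet_uv between 0.012 and 0.024 m and x of tool_b_tip in the frame of cabinet_uv between 0.02 and 0.1 m and x of tool_c_grip in the frame of cabinet_uv between -0.095 and 0.02 m and y of tool_c_grip in the frame of cabinet_uv between -0.11 and 0.11 m and z of tool_c_grip in the frame of cabinet_uv between 0.012 and 0.024 m and x of tool_c_tip in the frame of cabinet_uv between 0.02 and 0.1 m and x of tool_d_grip in the frame of cabinet_uv between -0.095 and 0.02 m and y of tool_d_grip in the frame of cabinet_uv between -0.11 and 0.11 m and z of tool_d_grip in the frame of cabinet_uv between 0.012 and 0.024 m and x of tool_d_tip in the frame of cabinet_uv between 0.02 and 0.1 m and value of joint cover above 0.15 m), for 0.2 s.
4. the cover is shut over the instruments (x of tool_a_grip in the frame of cabinet_uv between -0.095 and 0.02 m and y of tool_a_grip in the frame of cabinet_uv between -0.11 and 0.11 m and z of tool_a_grip in the frame of cabinet_uv between 0.012 and 0.024 m and x of tool_a_tip in the frame of cabinet_uv between 0.02 and 0.1 m and angle between the x axis of each of tool_a_grip, tool_b_grip, tool_c_grip, tool_d_grip and the x axis of cabinet_uv, either way round below 0.26 rad and angle between each of tool_a_grip, tool_b_grip, tool_c_grip, tool_d_grip's own z axis and vertical below 0.12 rad and x of tool_b_grip in the frame of cabinet_uv between -0.095 and 0.02 m and y of tool_b_grip in the frame of cabinet_uv between -0.11 and 0.11 m and z of tool_b_grip in the frame of cabinet_uv between 0.012 and 0.024 m and x of tool_b_tip in the frame of cabinet_uv between 0.02 and 0.1 m and x of tool_c_grip in the frame of cabinet_uv between -0.095 and 0.02 m and y of tool_c_grip in the frame of cabinet_uv between -0.11 and 0.11 m and z of tool_c_grip in the frame of cabinet_uv between 0.012 and 0.024 m and x of tool_c_tip in the frame of cabinet_uv between 0.02 and 0.1 m and x of tool_d_grip in the frame of cabinet_uv between -0.095 and 0.02 m and y of tool_d_grip in the frame of cabinet_uv between -0.11 and 0.11 m and z of tool_d_grip in the frame of cabinet_uv between 0.012 and 0.024 m and x of tool_d_tip in the frame of cabinet_uv between 0.02 and 0.1 m and value of joint cover below 0.006 m), for 0.2 s.
5. the selector stands at its third position, sprung out, with the cover shut (value of joint selector between 1.904 and 2.284 rad and value of joint selector_push below 0.002 m and value of joint cover below 0.006 m), for 0.2 s.
At the end, for the whole second after the job is handed in: Every instrument present lies flat on the tray floor (within 6 mm in height, 7 degrees of tilt), within 15 degrees of the tray's length, working end to the far side; the cover is within 6 mm of shut; the selector is at its third position within 0.19 rad and sprung out (less than 2 mm in) (all of step 5 and x of tool_a_grip in the frame of cabinet_uv between -0.095 and 0.02 m and y of tool_a_grip in the frame of cabinet_uv between -0.11 and 0.11 m and z of tool_a_grip in the frame of cabinet_uv between 0.012 and 0.024 m and x of tool_a_tip in the frame of cabinet_uv between 0.02 and 0.1 m and angle between the x axis of each of tool_a_grip, tool_b_grip, tool_c_grip, tool_d_grip and the x axis of cabinet_uv, either way round below 0.26 rad and angle between each of tool_a_grip, tool_b_grip, tool_c_grip, tool_d_grip's own z axis and vertical below 0.12 rad and x of tool_b_grip in the frame of cabinet_uv between -0.095 and 0.02 m and y of tool_b_grip in the frame of cabinet_uv between -0.11 and 0.11 m and z of tool_b_grip in the frame of cabinet_uv between 0.012 and 0.024 m and x of tool_b_tip in the frame of cabinet_uv between 0.02 and 0.1 m and x of tool_c_grip in the frame of cabinet_uv between -0.095 and 0.02 m and y of tool_c_grip in the frame of cabinet_uv between -0.11 and 0.11 m and z of tool_c_grip in the frame of cabinet_uv between 0.012 and 0.024 m and x of tool_c_tip in the frame of cabinet_uv between 0.02 and 0.1 m and x of tool_d_grip in the frame of cabinet_uv between -0.095 and 0.02 m and y of tool_d_grip in the frame of cabinet_uv between -0.11 and 0.11 m and z of tool_d_grip in the frame of cabinet_uv between 0.012 and 0.024 m and x of tool_d_tip in the frame of cabinet_uv between 0.02 and 0.1 m); the robot touches nothing.
It fails at once if the selector is turned to run while the cover is open (value of joint selector above 1.6 rad and value of joint cover above 0.02 m).
It fails at once if a dish, bottle, jar, beaker or the timer is pushed more than 3 cm away or knocked over (distance of any of dish_a, dish_b, dish_c, wash_bottle, jar, timer, beaker from where it was at the start of the episode above 0.03 m or angle between any of dish_a, dish_b, dish_c, wash_bottle, jar, timer, beaker's own z axis and vertical above 0.5 rad).
Of tool_a, tool_b, tool_c, tool_d only 2 to 4 are there at a start; the rules pass over those that are not, and their reading is None.
At some moment in a run one of tool_a, tool_b, tool_c, tool_d may be knocked a few centimetres aside while the robot is not near it.
Once in a run the grip may slacken for a moment while it holds something.
It also fails if it takes over 210 s, if anything falls off the work surface, if the arm or the gripper's body presses on something with over 40 N, if the wrist force passes 120 N, or if a joint passes its speed limit or range.

## Working session

There is one attempt and no reset: what is moved stays moved. The work goes in short steps, each a Python script; the robot and the scene stay as the last script left them, time stands still between calls to the robot, and variables do not carry over. Pictures are saved under pics/ and viewed, about 12 in all and at most 16, crops included, and the job is handed in when it is done.

```bash
mkdir -p pics; ls
python3 - <<'E'
from plant import ctrl, vision
import cv2,numpy as np
for n in ("scene","side"):
    c=vision.read_camera(n); cv2.imwrite(f"pics/{n}0.png",c["pixels"][:,:,::-1]); np.savez(f"{n}0.npz",**c)
    print(n,c["mtx"].tolist(),np.round(c["position"],1),np.round(c["rotation"],3).tolist(), (c["range_z"]>0).mean())
c=vision.read_camera("wrist"); cv2.imwrite("pics/wrist0.png",c["pixels"][:,:,::-1]); print(c["mtx"],c["T_tool_cam"],(c["range_z"]>0).mean())
print(ctrl.tcp_to_grasp,ctrl.read_clock(),ctrl.read_orientation(),ctrl.read_gripper_width())
E
```

```text
pics
scene [[448.06576904594783, 0.0, 323.6493330248076], [0.0, 448.06576904594783, 238.40419472122468], [0.0, 0.0, 1.0]] [1253.6  218.1 1041.6] [-141.829, -0.723, 107.498] 0.9960123697916666
side [[560.591014845235, 0.0, 327.72041388318837], [0.0, 560.591014845235, 238.12099932674067], [0.0, 0.0, 1.0]] [-276.4 -993.9 1227.1] [-132.081, -0.43, -38.701] 0.9961588541666667
[[371.64829954   0.         319.0999782 ]
 [  0.         371.64829954 238.94561043]
 [  0.           0.           1.        ]] [[ 6.96136461e-04 -9.49161896e-01 -3.14787566e-01  8.04397344e+01]
 [ 9.99999757e-01  6.73254388e-04  1.81420382e-04 -6.11781667e-01]
 [ 3.97347959e-05 -3.14787615e-01  9.49162134e-01 -1.42036801e+02]
 [ 0.00000000e+00  0.00000000e+00  0.00000000e+00  1.00000000e+00]] 0.9959147135416667
18.700000000000003 0.15 [-1.79936155e+02  1.19407526e-03  2.38233272e+01] 85.40535152619196
```

View pics/scene0.png

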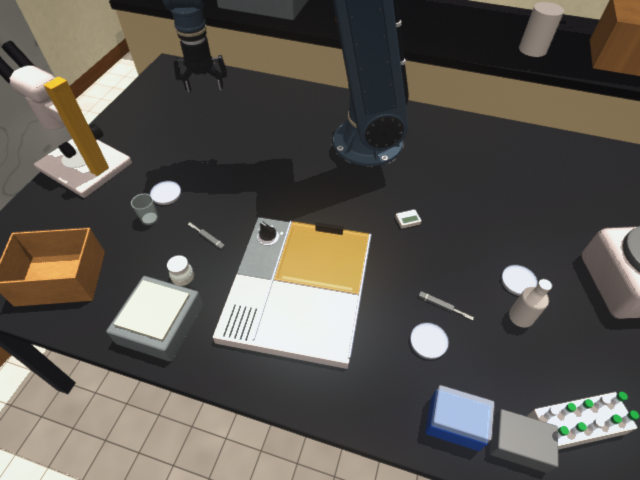

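View pics/side0.png

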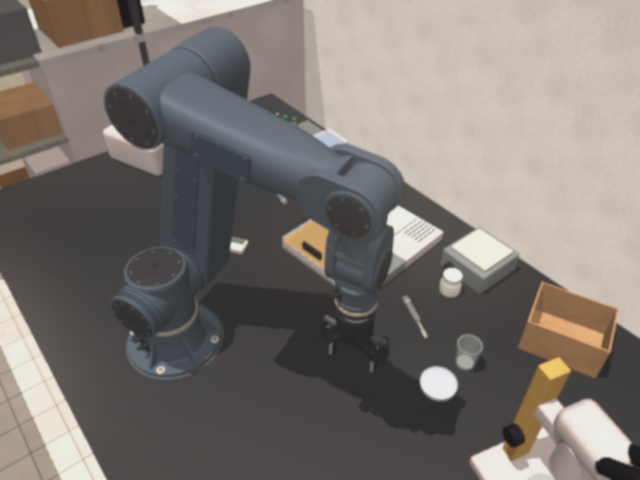

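The scene view shows two instruments, at about (207,235) and (446,305). The cabinet is centred near (300,290), with the selector at (267,235) and the handle at (329,230). Next I'll write helpers and get rough positions.

```bash
cat > h.py <<'E'
from plant import ctrl, vision
import cv2, numpy as np
from scipy.spatial.transform import Rotation as Ro
def R(e): return Ro.from_euler('xyz',e,degrees=True).as_matrix()
class Cam:
    """image + calibration; ray()/onplane()/depth points in the world"""
    def __init__(s,name,save=None):
        s.name=name
        if name=="wrist": p,o=np.array(ctrl.read_position()),R(ctrl.read_orientation())
        c=vision.read_camera(name); s.im=c["pixels"][:,:,::-1].copy(); s.z=c["range_z"]; s.K=np.array(c["mtx"])
        if name=="wrist":
            T=np.array(c["T_tool_cam"]); s.R=o@T[:3,:3]; s.p=p+o@T[:3,3]
        else: s.R=R(c["rotation"]); s.p=np.array(c["position"])
        if save: cv2.imwrite(f"pics/{save}.png",s.im)
    def rays(s,uv):
        uv=np.atleast_2d(np.asarray(uv,float)); q=(uv-s.K[:2,2])/s.K[0,0]
        if s.name=="wrist":
            r=np.linalg.norm(q,axis=1,keepdims=True); q=q*np.where(r>1e-9,np.tan(r)/np.maximum(r,1e-9),1)
        return np.c_[q,np.ones(len(q))]@s.R.T
    def onplane(s,uv,z):
        d=s.rays(uv); return s.p+d*((z-s.p[2])/d[:,2])[:,None]
    def depth(s,uv):
        uv=np.atleast_2d(uv); i=np.round(uv).astype(int); return s.p+s.rays(uv)*s.z[i[:,1],i[:,0]][:,None]
    def project(s,P):
        d=(np.atleast_2d(P)-s.p)@s.R; q=d[:,:2]/d[:,2:]
        if s.name=="wrist":
            r=np.linalg.norm(q,axis=1,keepdims=True); q=q*np.arctan(r)/np.maximum(r,1e-9)
        return q*s.K[0,0]+s.K[:2,2]
    def cloud(s):
        v,u=np.mgrid[0:480,0:640]; return s.depth(np.c_[u.ravel(),v.ravel()]).reshape(480,640,3)
def triangulate(obs):
    """obs: list of (cam,uv) -> least-squares point and residual"""
    A=np.zeros((3,3));b=np.zeros(3);L=[]
    for c,uv in obs:
        d=c.rays(uv)[0]; d/=np.linalg.norm(d); P=np.eye(3)-np.outer(d,d); A+=P;b+=P@c.p;L.append((P,c.p))
    x=np.linalg.solve(A,b); return x,[float(np.linalg.norm(P@(x-p))) for P,p in L]
E
python3 - <<'E'
from h import *
c=Cam("scene")
pts=dict(tool1=(207,235),t1butt=(222,245),t1tip=(190,225),tool2butt=(422,294),tool2tip=(472,318),cornNL=(371,232),cornNR=(259,219),cornFL=(348,362),cornFR=(217,344),sel=(267,228),handle=(329,227),timer=(408,218),d1=(166,192),d2=(429,341),d3=(519,280),bott=(528,305),jar=(180,270),beak=(146,207))
for k,v in pts.items(): print(k,c.depth(v)[0].round(0),c.onplane(v,0)[0].round(0))
cv2.imwrite("pics/crop1.png",cv2.resize(c.im[200:370,170:490],None,fx=2.5,fy=2.5,interpolation=cv2.INTER_CUBIC))
E
```

```text
tool1 [ 572. -341.   12.] [ 564. -348.    0.]
t1butt [ 590. -285.    9.] [ 584. -290.    0.]
t1tip [ 548. -411.    6.] [ 545. -414.    0.]
tool2butt [576. 294.  11.] [569. 295.   0.]
tool2tip [603. 431.   5.] [600. 432.   0.]
cornNL [403. 112.   1.] [401. 112.   0.]
cornNR [ 485. -211.   36.] [ 458. -226.    0.]
cornFL [829. 158.  34.] [815. 156.   0.]
cornFR [ 869. -168.   -1.] [ 870. -167.    0.]
sel [ 545. -157.   84.] [ 484. -189.    0.]
handle [477.   2.  69.] [422. -13.   0.]
timer [328. 207.  17.] [312. 207.   0.]
d1 [ 454. -544.   11.] [ 445. -552.    0.]
d2 [707. 333.  13.] [699. 335.   0.]
d3 [453. 539.  16.] [441. 544.   0.]
bott [586. 537. 100.] [515. 570.   0.]
jar [ 736. -325.   67.] [ 700. -363.    0.]
beak [ 577. -518.   79.] [ 522. -578.    0.]
```

View pics/crop1.png

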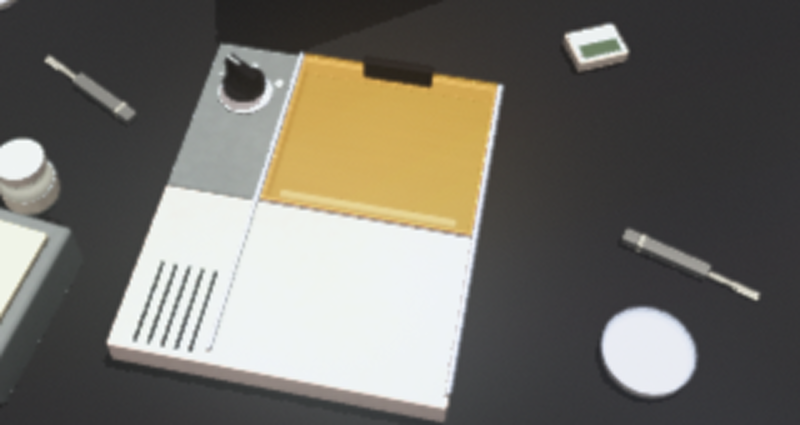

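Crop: the selector pointer is at the upper left of the knob, the position dots are to its right, and the tray is empty. Next are wrist views from two places over the cabinet.

```bash
cat >> h.py <<'E'
def say(): print("t",round(ctrl.read_clock(),1),np.round(ctrl.read_position(),1),np.round(ctrl.read_orientation(),1),"F",np.round(ctrl.read_contact_force(),1),"w",round(ctrl.read_gripper_width(),1))
E
python3 - <<'E'
from h import *
import pickle
for i,(p,y) in enumerate([((480,-60,330),0),((440,30,330),0)]):
    ctrl.reach(p,[180,0,y]); ctrl.pause(.3); c=Cam("wrist",f"w{i}"); pickle.dump(c,open(f"w{i}.pkl","wb")); say()
s=Cam("scene"); pickle.dump(s,open("s1.pkl","wb"))
for i in range(2):
    c=pickle.load(open(f"w{i}.pkl","rb")); P=c.cloud(); 
    # amber mask, deck heights
    hsv=cv2.cvtColor(c.im,cv2.COLOR_BGR2HSV); m=(hsv[...,0]>8)&(hsv[...,0]<28)&(hsv[...,1]>120)
    A=P[m]; A=A[(A[:,2]>20)&(A[:,2]<60)]; print("amber n",len(A),"z",np.median(A[:,2]),cv2.minAreaRect(A[:,:2].astype(np.float32)))
    for lo,hi in ((30,40),):
        B=P[(P[...,2]>lo)&(P[...,2]<hi)&(P[...,0]<900)&(abs(P[...,1])<260)]; print("36mm",len(B),np.median(B[:,2]),cv2.minAreaRect(B[:,:2].astype(np.float32)))
cv2.imwrite("pics/w01.png",np.hstack([cv2.imread("pics/w0.png")[:, 100:500],cv2.imread("pics/w1.png")[:,100:500]]))
E
```

```text
t 2.4 [480.  -60.3 329.9] [-180.    0.   -0.] F [ 1.1  0.8 -0.2] w 85.2
t 7.7 [440.  30. 330.] [-180.   -0.   -0.] F [ 0.6  0.  -0.3] w 85.4
amber n 816 z 40.34124509494802 ((611.35302734375, -236.83416748046875), (229.11642456054688, 725.9962158203125), 13.963153839111328)
36mm 32543 35.98395089666428 ((424.0382080078125, -53.551971435546875), (643.076416015625, 337.2550354003906), 6.1297807693481445)
amber n 52 z 40.91112420420245 ((534.1146850585938, 4.832916259765625), (262.1190185546875, 134.46693420410156), 75.92996978759766)
36mm 22904 36.89355668043987 ((384.7155456542969, -58.963531494140625), (612.389404296875, 334.89825439453125), 5.932476043701172)
```

View pics/w0.png

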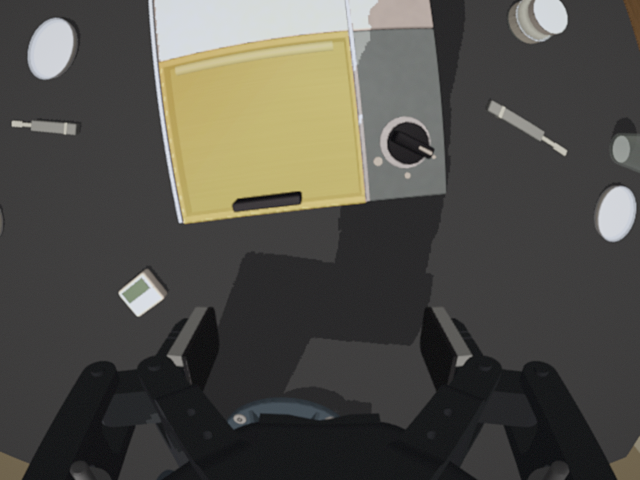

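w0: the cover and handle bar (267,202) are clear, and the selector is at (407,143) with its pointer to the lower right. The medium dot is at (407,175) and the large dot at (378,161). The two instruments are at (45,127), tip left, and (527,127), tip lower right. No others are visible. Now to measure precisely.

```bash
cat > meas.py <<'E'
from h import *
import pickle
cs=[pickle.load(open(f"{n}.pkl","rb")) for n in ("w0","w1","s1")]
def blob(m,near=None):
    n,l,st,ce=cv2.connectedComponentsWithStats(m.astype(np.uint8)); 
    k=1+np.argmax(st[1:,4]); return l==k,ce[k]
for nm,c in zip(("w0","w1","s1"),cs):
    P=c.cloud(); hsv=cv2.cvtColor(c.im,cv2.COLOR_BGR2HSV)
    m,_=blob((hsv[...,0]>8)&(hsv[...,0]<35)&(hsv[...,1]>80)&(P[...,2]>15)&(P[...,2]<60)&(abs(P[...,1])<200))
    v,u=np.nonzero(m); q=c.onplane(np.c_[u,v],41)[:,:2]; (cx,cy),wh,a=cv2.minAreaRect(q.astype(np.float32))
    print(nm,"amber z",P[m][:,2].mean().round(1),"rect",np.round([cx,cy,*wh,a],1))
    for k,box,zr in (("handle",(350,550,-80,120),(50,80)),("knob",(400,620,-260,-100),(75,100)),("toolL",(500,680,260,480),(4,25)),("toolR",(480,680,-460,-230),(4,25))):
        m=(P[...,0]>box[0])&(P[...,0]<box[1])&(P[...,1]>box[2])&(P[...,1]<box[3])&(P[...,2]>zr[0])&(P[...,2]<zr[1])
        if k=="knob" or k=="handle": m&=c.im.max(2)<150
        else: m&=c.im.max(2)>70
        if m.sum()<20: print("  ",k,"none"); continue
        m,ce=blob(m); B=P[m]; (x,y),wh,a=cv2.minAreaRect(B[:,:2].astype(np.float32))
        zt=np.percentile(B[:,2],90); print("  ",k,m.sum(),"ztop",zt.round(1),"med",np.median(B[:,2]).round(1),"rect",np.round([x,y,*wh,a],1),"px",ce.round(0))
E
python3 meas.py
```

```text
w0 amber z 40.5 rect [551.9   9.5 205.1 227.4   6.5]
   handle 872 ztop 69.1 med 67.9 rect [ 4.686e+02 -1.000e-01  1.250e+01  7.910e+01  5.700e+00] px [267. 202.]
   knob 507 ztop 84.1 med 83.0 rect [ 536.4 -161.    45.8   14.7   67.8] px [412. 144.]
   toolL 561 ztop 16.6 med 15.3 rect [667.  331.4  26.   80.    0. ] px [51. 68.]
   toolR 786 ztop 12.4 med 11.0 rect [ 567.2 -344.3  135.3   17.    69.1] px [518. 122.]
w1 amber z 40.5 rect [551.9   9.3 205.4 227.3   6.4]
   handle 821 ztop 69.3 med 67.9 rect [4.687e+02 2.000e-01 1.210e+01 7.880e+01 6.100e+00] px [346. 167.]
   knob 425 ztop 84.2 med 82.9 rect [ 536.5 -160.4   46.1   14.5   66.6] px [489. 113.]
   toolL 679 ztop 12.6 med 11.3 rect [584.6 352.4 135.2  16.9  79. ] px [98. 91.]
   toolR 667 ztop 12.4 med 11.1 rect [ 566.  -346.3  140.6   16.8   68.6] px [569. 102.]
s1 amber z 40.3 rect [556.2   9.1 206.3 227.2   6.4]
   handle 194 ztop 69.3 med 65.2 rect [472.9  -0.6  15.1  79.    7.8] px [329. 228.]
   knob 75 ztop 84.2 med 81.9 rect [ 540.1 -160.6   44.5   15.9   70. ] px [267. 227.]
   toolL 238 ztop 13.8 med 10.6 rect [588.9 358.8 146.2  18.4  78.4] px [440. 303.]
   toolR 148 ztop 13.3 med 10.7 rect [ 576.1 -330.   101.8   18.2   70.2] px [211. 238.]
```

Cabinet origin is about (552.4, 9.5) with yaw 6.4°. The knob is at (536.4,-160.7), bar at 67°, and its text heights agree with both wrist views. Turning the selector to load.

```bash
cat >> h.py <<'E'
CAB=np.array([552.4,9.5]); YAW=6.4; KNOB=np.array([536.4,-160.7])
def cab(x,y):
    a=np.radians(YAW); return CAB+[x*np.cos(a)-y*np.sin(a),x*np.sin(a)+y*np.cos(a)]
def turn(y0,y1,z0=59.5,over=2):
    ctrl.ungrasp(); ctrl.reach([*KNOB,150],[180,0,y0]); ctrl.servo_line([*KNOB,z0],speed=60); ctrl.grasp(60); ctrl.pause(.3); say()
    ctrl.servo_line([*KNOB,z0-9],speed=15); ctrl.pause(.2); say()
    for y in np.linspace(y0,y1-over,7)[1:]: ctrl.servo_line([*KNOB,z0-9],rot=[180,0,y],speed=20)
    ctrl.pause(.2); say()
    ctrl.servo_line([*KNOB,z0+.5],speed=15); ctrl.pause(.2); say()
    ctrl.ungrasp(); ctrl.pause(.4); say(); ctrl.servo_line([*KNOB,170],speed=100)
E
python3 - <<'E'
from h import *
turn(67,7)
ctrl.reach([480,-60,330],[180,0,0]); ctrl.pause(.3)
c=Cam("wrist","w2"); P=c.cloud(); m=(P[...,2]>72)&(P[...,2]<100)&(abs(P[...,0]-536)<50)&(abs(P[...,1]+160)<50)
B=P[m]; print(np.percentile(B[:,2],95),cv2.minAreaRect(B[:,:2].astype(np.float32))); say()
E
```

```text
t 14.6 [ 537.  -160.9   59.8] [179.9  -0.   67. ] F [ 5.4 -2.1  1.8] w 13.0
t 15.5 [ 537.1 -161.    51.7] [179.9  -0.   67. ] F [ 0.6 -1.1 16. ] w 12.6
t 17.7 [ 537.6 -161.5   51.8] [179.9  -0.2   5. ] F [ 2.6 -3.1 12.8] w 13.0
t 18.7 [ 537.5 -161.5   59.9] [ 1.799e+02 -1.000e-01  5.000e+00] F [ 7.8 -6.1 -1.7] w 13.0
t 19.8 [ 536.4 -160.7   60. ] [180.  -0.   5.] F [ 0.2 -0.7 -0. ] w 85.4
84.63596139670916 ((536.4678344726562, -160.56729125976562), (45.728904724121094, 14.400861740112305), 5.922567367553711)
t 22.2 [480.  -60.4 329.1] [-1.8e+02  1.0e-01 -0.0e+00] F [ 0.4 -1.  -0.6] w 85.4
```

```bash
cat >> h.py <<'E'
def slide(x0,x1,z=47):
    ctrl.ungrasp(); ctrl.reach([*cab(x0,0),140],[180,0,YAW+90]); ctrl.servo_line([*cab(x0,0),z],speed=80); ctrl.grasp(50); ctrl.pause(.3); say()
    ctrl.servo_line([*cab(x1,0),z],speed=60); ctrl.pause(.3); say()
    ctrl.ungrasp(); ctrl.pause(.3); ctrl.servo_line([*cab(x1,0),180],speed=100)
def handle(name):
    ctrl.reach([*cab(-70,0),330],[180,0,0]); ctrl.pause(.3); c=Cam("wrist",name); P=c.cloud()
    m=(P[...,2]>60)&(P[...,2]<76)&(c.im.max(2)<110); L=(P[...,:2]-CAB)@R([0,0,YAW])[:2,:2]; m&=(abs(L[...,1])<60)&(abs(L[...,0])<140)
    print("handle local",[np.round(a,1).tolist() if not isinstance(a,float) else round(a,1) for a in cv2.minAreaRect(L[m].astype(np.float32))],m.sum()); return c
E
python3 - <<'E'
from h import *
slide(-84.3,102)
handle("w3"); say()
E
```

```text
t 26.1 [4.687e+02 1.000e-01 4.720e+01] [180.    0.   96.4] F [-1.4 -0.3  5.6] w 11.2
t 29.6 [652.5  20.5  47.2] [-179.9    0.    96.4] F [-5.9 -1.6  9.7] w 10.5
handle local [[99.1, 0.1], [78.0, 11.6], 89.7] 761
t 36.3 [482.9   1.7 330. ] [-180.    0.   -0.] F [ 0.1  0.5 -1. ] w 85.4
```

View pics/w3.png

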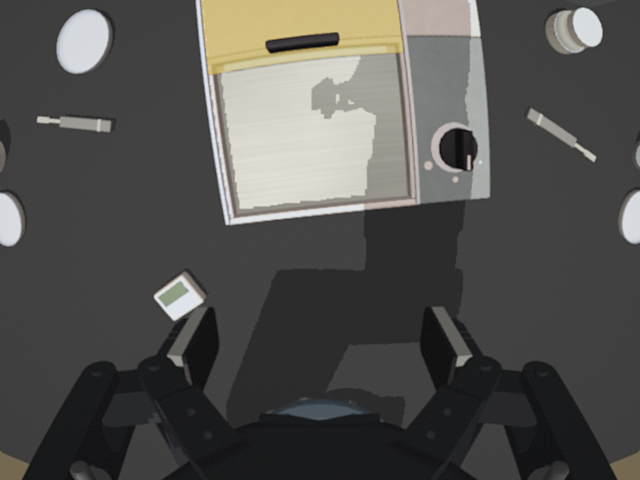

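w3: the cover is fully open, with the handle 183 mm along. The tray is empty, the selector pointer faces the medium dot, and both instruments are in place. Now I'll look, grasp and place each one, starting with the left.

```bash
cat >> h.py <<'E'
def findtool(guess,z0=0,r=130,name=None,cam=None):
    """handle centre/grip, direction (deg) of an instrument near guess, lying on height z0"""
    if cam is None:
        ctrl.reach([guess[0]-40,guess[1],250],[180,0,0]); ctrl.pause(.3); cam=Cam("wrist",name)
    P=cam.cloud(); near=(np.hypot(P[...,0]-guess[0],P[...,1]-guess[1])<r)&(cam.im.max(2)>60)
    m=near&(P[...,2]>z0+8)&(P[...,2]<z0+16)
    n,l,st,ce=cv2.connectedComponentsWithStats(m.astype(np.uint8)); H=P[l==1+np.argmax(st[1:,4])]
    (x,y),(w,h),a=cv2.minAreaRect(H[:,:2].astype(np.float32)); 
    if w<h: a+=90; w,h=h,w
    d=np.array([np.cos(np.radians(a)),np.sin(np.radians(a))]); B=P[near&(P[...,2]>z0+1.5)&(P[...,2]<z0+7.5)][:,:2]-[x,y]
    s,t=B@d,B@[-d[1],d[0]]; s=s[(abs(t)<11)&(abs(s)>52)&(abs(s)<110)]
    if s.mean()<0: a-=180; d=-d
    g=np.array([x,y])+2.5*d
    print("tool grip",g.round(1),"dir",round((a+180)%360-180,1),"handle",round(w,1),round(h,1),"top z",np.percentile(H[:,2],90).round(1),"tip far",len(s),abs(s).max().round(1))
    return g,(a+180)%360-180
def pick(g,a,zl):
    ctrl.ungrasp(); ctrl.reach([*g,zl],[180,0,a]); ctrl.servo_line([*g,2.5],speed=80); ctrl.grasp(80); ctrl.pause(.3); say()
    ctrl.servo_line([*g,zl],speed=60); say()
def place(x,y,zl):
    p=cab(x,y); ctrl.servo_line([*p,zl],rot=[180,0,YAW],speed=120); say()
    ctrl.servo_line([*p,15],speed=50); ctrl.pause(.2); say(); ctrl.ungrasp(); ctrl.pause(.3); ctrl.servo_line([*p,150],speed=80)
E
python3 - <<'E'
from h import *
g,a=findtool((585,352),name="tl"); 
if 60<a<100: pick(g,a,100)
E
```

```text
tool grip [684.3 337.7] dir 82.2 handle 94.2 58.8 top z 15.8 tip far 5 78.9
t 44.6 [691.2 340.9  15.8] [179.   -0.6  82.2] F [-6.1 -3.7 63.3] w -0.0
t 46.4 [684.1 337.6  99.5] [-180.     0.    82.2] F [0.1 0.2 0.4] w 0.1
```

My mask took the dish for the tool and the closed fingers pressed on the dish top. I'll check how far the dish moved, and make the finder require a handle-shaped blob.

```bash
python3 - <<'E'
import re
s=open('h.py').read()
old=s[s.index("    n,l,st,ce=cv2.connectedComponentsWithStats(m.astype(np.uint8)); H=P"):s.index("    d=np.array([np.cos(np.radians(a))")]
new='''    n,l,st,ce=cv2.connectedComponentsWithStats(m.astype(np.uint8)); ok=[]
    for k in range(1,n):
        if st[k,4]<60: continue
        (x,y),(w,h),a=cv2.minAreaRect(P[l==k][:,:2].astype(np.float32))
        if w<h: a+=90; w,h=h,w
        if 75<w<110 and 11<h<22: ok.append((np.hypot(x-guess[0],y-guess[1]),k,x,y,w,h,a))
    if not ok: raise SystemExit("no handle-shaped blob")
    _,k,x,y,w,h,a=min(ok); H=P[l==k]
'''
open('h.py','w').write(s.replace(old,new))
E
cat > dish.py <<'E'
from h import *
import pickle
def centre(c):
    P=c.cloud(); m=((np.hypot(P[...,0]-710,P[...,1]-335)<90)&(P[...,2]>9)&(P[...,2]<22)&(c.im.min(2)>120)).astype(np.uint8)
    n,l,st,ce=cv2.connectedComponentsWithStats(m); k=1+np.argmax(st[1:,4]); return cv2.minEnclosingCircle(P[l==k][:,:2].astype(np.float32))
ctrl.ungrasp(); ctrl.reach([545,270,330],[180,0,0]); ctrl.pause(.3)
c=Cam("wrist","w4"); print("wrist now",centre(c)); say()
print("scene before",centre(pickle.load(open("s1.pkl","rb"))),"scene now",centre(Cam("scene")))
findtool((585,352),cam=c)
E
python3 dish.py
```

```text
wrist now ((701.6951293945312, 332.9910888671875), 47.34048080444336)
t 51.5 [545. 270. 330.] [-180.    0.   -0.] F [ 0.5 -0.2 -0.4] w 85.2
scene before ((704.329833984375, 331.6480407714844), 47.67694854736328) scene now ((704.0537109375, 331.0418395996094), 47.984920501708984)
tool grip [581.7 335.1] dir 78.8 handle 95.0 17.0 top z 12.5 tip far 208 102.8
```

View pics/w4.png

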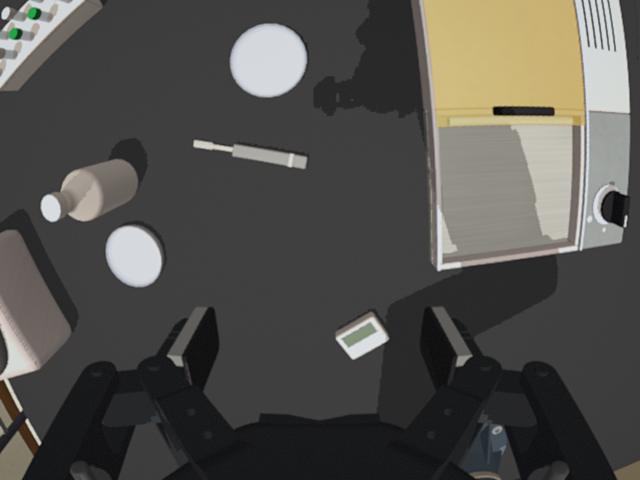

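The dish hasn't moved (under 1 mm in the scene camera), and w4 shows the tool handle at (270,155) with its tip at (195,145). Picking it up.

Run:
```python
from h import *
ctrl.pause(.1); c=Cam("wrist"); g,a=findtool((582,335),r=90,cam=c); assert abs(a-79)<6
pick(g,a,100); w=ctrl.read_gripper_width()
if w>12:
    place(-25,40,85)
    c=Cam("wrist","p1"); findtool(cab(-25,40),z0=12,r=80,cam=c)
```

```text
tool grip [581.5 335.1] dir 78.9 handle 94.8 17.1 top z 12.6 tip far 163 92.3
t 58.4 [581.8 335.1   2.9] [180.   -0.   78.9] F [-1.  -1.1  6.1] w 13.5
t 60.1 [581.4 335.   99.6] [-180.     0.    78.9] F [ 0.3  0.5 -0.8] w 13.6
t 62.7 [523.2  46.8  85. ] [-180.    -0.     6.4] F [ 0.7  0.4 -0.9] w 13.5
t 64.5 [523.8  46.7  21. ] [-180.    -0.3    6.4] F [-24.8  -1.4  79.7] w 13.2no handle-shaped blob
```

Placing met resistance: 80 N at z = 21. Looking.

Run:
```python
from h import *
say(); c=handle("w5"); P=c.cloud(); L=(P[...,:2]-CAB)@R([0,0,YAW])[:2,:2]
for x in (-80,-60,-40,-20,0,20,40,60,75):
    m=(abs(L[...,0]-x)<3)&(abs(L[...,1])<95); z=P[m][:,2]; yy=L[m][:,1]; k=z>np.median(z)+3
    print(x,"floor",np.median(z).round(1),"tool z",np.percentile(z[k],90).round(1) if k.sum()>3 else None,"y",np.median(yy[k]).round(1) if k.any() else None)
cv2.imwrite("pics/w5c.png",cv2.resize(c.im[0:240,180:500],None,fx=2.5,fy=2.5))
```

```text
t 67.4 [522.9  46.5 149.6] [-180.     0.     6.4] F [-0.9 -0.6 -0.1] w 85.2
handle local [[99.1, 0.1], [77.8, 11.6], 89.7] 760
-80 floor 393.3 tool z 417.7 y -58.7
-60 floor 410.8 tool z 424.0 y -1.4
-40 floor 11.5 tool z 28.6 y 39.8
-20 floor 11.5 tool z 32.0 y 39.9
0 floor 11.5 tool z 36.0 y 40.3
20 floor 11.6 tool z 40.5 y 40.1
40 floor 11.5 tool z 38.3 y 40.8
60 floor 11.5 tool z 42.0 y 40.5
75 floor 11.5 tool z 43.2 y 40.4
```

View pics/w5c.png

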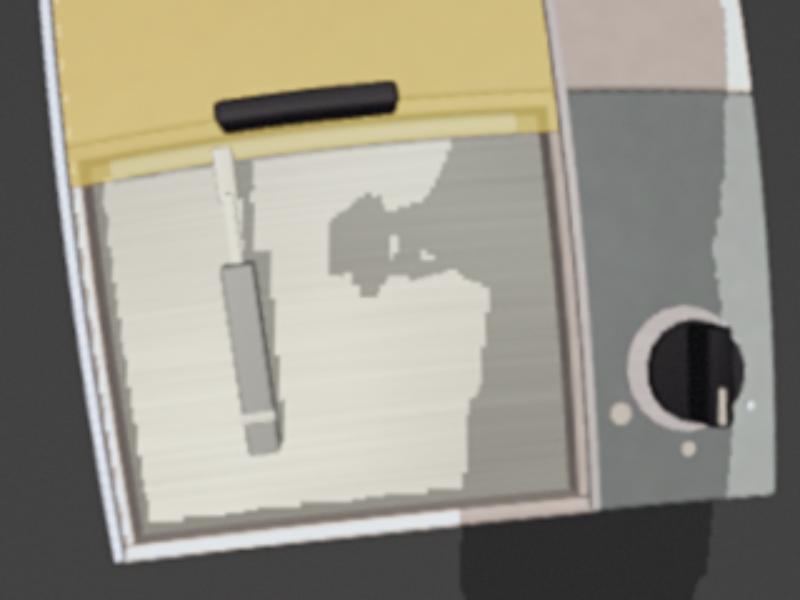

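The blade tip rests on the cover's front edge: the tool sits forward and tilted about 11°. I'll measure its extent, then lift it and shift it back.

```bash
cat >> h.py <<'E'
def tooltray(c,y):
    """tray tool near local y: extents along x, y, height profile"""
    P=c.cloud(); L=(P[...,:2]-CAB)@R([0,0,YAW])[:2,:2]
    m=(abs(L[...,1]-y)<22)&(abs(L[...,0])<93)&(P[...,2]>14.2)&(P[...,2]<60)&(L[...,0]<86)
    n,l,st,ce=cv2.connectedComponentsWithStats(m.astype(np.uint8)); m=l==1+np.argmax(st[1:,4]); x,yy,z=L[m][:,0],L[m][:,1],P[m][:,2]
    w=[(i,round(float(np.ptp(yy[abs(x-i)<2])),0),round(float(np.percentile(z[abs(x-i)<2],80)),1)) for i in range(-90,86,8) if (abs(x-i)<2).sum()>2]
    print("x",x.min().round(1),x.max().round(1),"dir",round(np.degrees(np.polyfit(x,yy,1)[0]),1),"y",yy.mean().round(1)); print(w)
E
python3 - <<'E'
from h import *
ctrl.reach([*cab(-110,30),300],[180,0,0]); ctrl.pause(.3); c=Cam("wrist","w6"); tooltray(c,40)
E
```

```text
x -59.9 86.0 dir -0.3 y 40.6
[(-58, 15.0, 24.3), (-50, 15.0, 25.7), (-42, 16.0, 28.0), (-34, 16.0, 29.2), (-26, 16.0, 30.5), (-18, 15.0, 32.1), (-10, 15.0, 34.0), (-2, 15.0, 35.6), (6, 15.0, 36.9), (14, 15.0, 38.7), (22, 16.0, 40.1), (30, 16.0, 41.6), (38, 5.0, 37.4), (46, 5.0, 39.1), (54, 5.0, 40.6), (62, 6.0, 42.2), (70, 7.0, 41.7), (78, 9.0, 42.3)]
```

Run:
```python
from h import *
p=cab(-10,40.5); q=cab(-28,40.5)
ctrl.ungrasp(); ctrl.reach([*p,120],[180,0,YAW]); ctrl.servo_line([*p,26],speed=60); ctrl.grasp(80); ctrl.pause(.3); say()
ctrl.servo_line([*p,46],speed=40); ctrl.servo_line([*q,46],rot=[180,10.5,YAW],speed=30); say()
ctrl.servo_line([*q,17.5],speed=20); ctrl.pause(.2); say()
ctrl.ungrasp(); ctrl.pause(.3); ctrl.servo_line([*q,120],rot=[180,0,YAW],speed=80)
ctrl.reach([*cab(-110,30),300],[180,0,0]); ctrl.pause(.3); c=Cam("wrist","w7"); tooltray(c,40)
```

```text
t 81.5 [538.   48.7  26.2] [-180.    -0.     6.4] F [0.1 0.4 5.8] w 13.0
t 82.9 [520.   46.6  45.8] [180.   10.5   6.4] F [-0.3 -0.4 -1.3] w 13.0
t 84.7 [520.1  46.6  17.6] [-180.    10.5    6.4] F [ 0.4 -0.5 -0.7] w 12.9
x -78.4 72.2 dir -0.1 y 41.0
[(-74, 16.0, 23.9), (-66, 16.0, 23.9), (-58, 16.0, 24.6), (-50, 15.0, 24.0), (-42, 16.0, 24.0), (-34, 16.0, 23.9), (-26, 16.0, 23.6), (-18, 15.0, 23.9), (-10, 15.0, 24.1), (-2, 15.0, 24.0), (6, 15.0, 24.4), (14, 15.0, 23.9), (22, 5.0, 18.2), (30, 4.0, 18.8), (38, 4.0, 18.2), (46, 8.0, 17.4), (54, 8.0, 16.2), (62, 8.0, 16.0), (70, 8.0, 16.4)]
```

Left instrument is flat: top at 24, straight, x from -78 to 72. Now the right one.

Run:
```python
from h import *
ctrl.reach([520,-300,300],[180,0,0]); ctrl.pause(.3); c=Cam("wrist","w8"); g,a=findtool((572,-335),r=120,cam=c); assert -135<a<-85
pick(g,a,120); w=ctrl.read_gripper_width(); assert w>12
place(-30,-40,115)
ctrl.reach([*cab(-110,0),300],[180,0,0]); ctrl.pause(.3); c=Cam("wrist","w9"); tooltray(c,-40); tooltray(c,40); say()
```

```text
tool grip [ 573.3 -328.5] dir -111.2 handle 94.5 16.6 top z 12.5 tip far 234 106.4
t 104.0 [ 573.5 -328.5    2.9] [-180.    -0.  -111.2] F [-1.   0.4  5.1] w 13.2
t 106.1 [ 573.2 -328.4  119.7] [ 180.     0.  -111.2] F [-0.5 -0.9 -0.5] w 13.8Traceback (most recent call last):
  File "<stdin>", line 4, in <module>
  File "h.py", line 80, in place
    p=cab(x,y); ctrl.servo_line([*p,zl],rot=[180,0,YAW],speed=120); say()
                ~~~~~~~~~~~~~~~^^^^^^^^^^^^^^^^^^^^^^^^^^^^^^^^^^^
plant.PlanningError: the arm cannot follow that straight line within its joint ranges
```

Run:
```python
from h import *
say(); print(np.round(ctrl.read_joints(),1))
for rot in ([180,0,-111.2],[180,0,YAW],[180,0,-50],[180,0,-173.6]):
    for p in ((573,-328,120),(*cab(-30,-40),115)):
        j=ctrl.inverse_kinematics(p,rot); print(rot[2],np.round(p),None if j is None else np.round(j,1))
```

```text
t 106.1 [ 573.2 -328.4  119.7] [ 180.     0.  -111.2] F [-0.5 -0.9 -0.5] w 13.8
[-29.8  29.8   7.6  67.8  -0.  -98.6]
-111.2 [ 573 -328  120] [-29.8  29.7   7.5  67.8   0.  -98.6]
-111.2 [527. -34. 115.] [ -3.6  17.7 -12.8  59.5   0.  -72.4]
6.4 [ 573 -328  120] [-29.8  29.7   7.5  67.8   0.  143.8]
6.4 [527. -34. 115.] [ -3.6  17.7 -12.8  59.5   0.  170. ]
-50 [ 573 -328  120] [ -29.8   29.7    7.5   67.8    0.  -159.8]
-50 [527. -34. 115.] [  -3.6   17.7  -12.8   59.5    0.  -133.6]
-173.6 [ 573 -328  120] [-29.8  29.7   7.5  67.8   0.  -36.2]
-173.6 [527. -34. 115.] [ -3.6  17.7 -12.8  59.5   0.  -10. ]
```

Wrist joint 6 needs the long way round, so I'll rotate in place with a joint move and then translate.

Run:
```python
from h import *
p=ctrl.read_position(); ctrl.reach([p[0],p[1],120],[180,0,YAW]); say(); assert ctrl.read_gripper_width()>12
place(-30,-40,115)
ctrl.reach([*cab(-110,0),300],[180,0,0]); ctrl.pause(.3); c=Cam("wrist","w9"); tooltray(c,-40); tooltray(c,40); say()
```

```text
t 109.6 [ 573.2 -328.4  120. ] [180.    0.    6.4] F [ 0.8  0.7 -0.4] w 13.3
t 112.2 [527.1 -33.9 115. ] [180.    0.    6.4] F [ 0.4  0.2 -1. ] w 13.3
t 114.6 [527.1 -33.6  15.1] [180.   -0.    6.4] F [ 0.1  0.5 -0.9] w 13.7
x -80.8 68.8 dir 0.0 y -39.3
[(-82, 14.0, 23.2), (-74, 15.0, 23.8), (-66, 16.0, 23.9), (-58, 17.0, 24.4), (-50, 15.0, 23.8), (-42, 15.0, 24.1), (-34, 17.0, 23.6), (-26, 16.0, 24.0), (-18, 17.0, 24.0), (-10, 16.0, 24.1), (-2, 15.0, 24.0), (6, 16.0, 23.9), (14, 15.0, 23.6), (22, 4.0, 17.9), (30, 5.0, 17.8), (38, 5.0, 17.9), (46, 8.0, 17.5), (54, 8.0, 16.1), (62, 8.0, 16.2), (70, 8.0, 16.3)]
x -77.9 71.8 dir 0.3 y 40.4
[(-74, 16.0, 24.0), (-66, 16.0, 24.1), (-58, 17.0, 24.2), (-50, 16.0, 24.0), (-42, 16.0, 23.7), (-34, 16.0, 23.5), (-26, 16.0, 24.1), (-18, 15.0, 24.3), (-10, 15.0, 23.8), (-2, 15.0, 24.1), (6, 16.0, 24.0), (14, 15.0, 24.1), (22, 4.0, 18.2), (30, 4.0, 18.3), (38, 5.0, 18.0), (46, 8.0, 17.9), (54, 8.0, 15.8), (62, 8.0, 16.1), (70, 8.0, 16.1)]
t 118.5 [443.2  -2.9 299. ] [ 1.8e+02  1.0e-01 -0.0e+00] F [ 0.5 -0.2  1.2] w 85.1
```

View pics/w9.png

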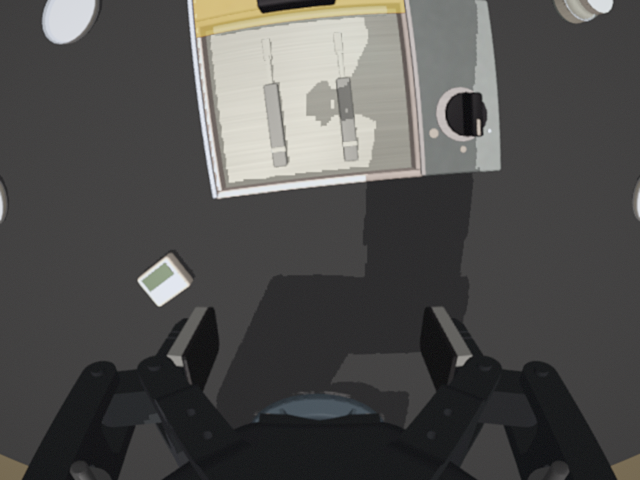

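w9 shows both instruments flat, straight and side by side, at (275,125) and (347,120). Both have narrow blades, so I'll check the full bench for any others that the arm hid earlier.

Run:
```python
from h import *
a=Cam("scene","sc2").im; b=Cam("side","sd2").im
cv2.imwrite("pics/both.png",np.vstack([cv2.resize(a[0:340],(565,300)),cv2.resize(b[100:],(505,300)).copy() if 0 else cv2.resize(b[100:],(565,300))]))
```

```text
(no output)
```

View pics/both.png

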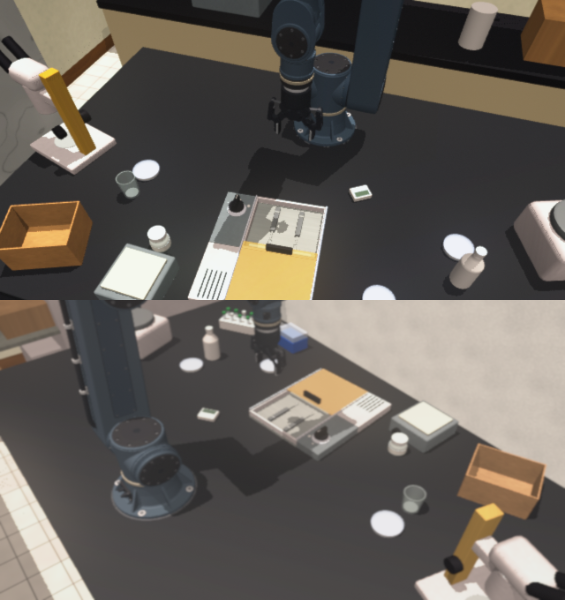

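Both cameras show no other instruments. Closing the cover and checking.

Run:
```python
from h import *
slide(99.1,-85.5)
c=handle("w10"); tooltray(c,-40) if 0 else None; say()
```

```text
t 122.5 [651.1  20.6  47.2] [180.   -0.   96.4] F [0.9 0.  3.5] w 11.0
t 126.1 [4.685e+02 3.000e-01 4.720e+01] [179.9  -0.   96.4] F [6.4 2.2 0.6] w 10.8
handle local [[-83.9, 0.1], [11.7, 77.7], 0.3] 738
t 132.7 [482.8   1.7 330. ] [-180.    0.   -0.] F [0.8 0.3 0.1] w 85.5
```

View pics/w10.png

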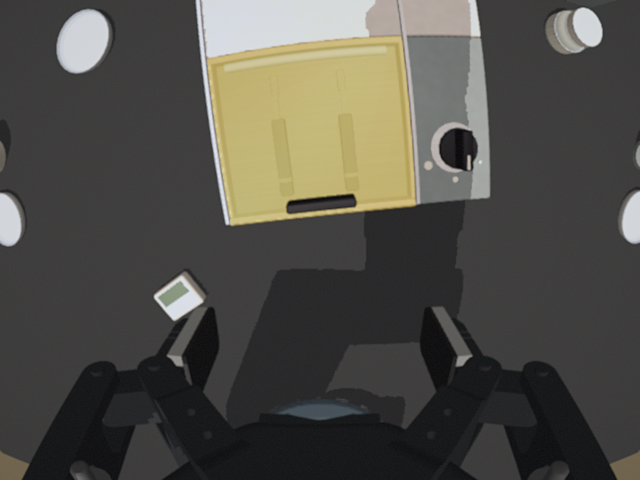

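The cover is shut, with the handle back at -83.9 (at the start it was -84.3), and the instruments lie straight under it. Turning the selector to run.

Run:
```python
from h import *
turn(6,-54,over=1)
c=handle("w11"); P=c.cloud(); m=(P[...,2]>72)&(P[...,2]<100)&(abs(P[...,0]-536)<50)&(abs(P[...,1]+160)<50)
B=P[m]; print("knob top",np.percentile(B[:,2],95),cv2.minAreaRect(B[:,:2].astype(np.float32))); say()
cv2.imwrite("pics/w11c.png",cv2.resize(c.im[0:240,180:500],None,fx=2,fy=2))
```

```text
t 140.4 [ 536.5 -161.5   59.8] [179.9  -0.    6. ] F [-1.4 -5.2  3.1] w 12.8
t 141.3 [ 536.6 -161.6   51.8] [ 1.799e+02 -1.000e-01  6.000e+00] F [-3.7 -4.  12.5] w 12.8Traceback (most recent call last):
  File "<stdin>", line 2, in <module>
  File "h.py", line 44, in turn
    for y in np.linspace(y0,y1-over,7)[1:]: ctrl.servo_line([*KNOB,z0-9],rot=[180,0,y],speed=20)
                                            ~~~~~~~~~~~~~~~^^^^^^^^^^^^^^^^^^^^^^^^^^^^^^^^^^^^^
plant.PlanningError: the arm cannot follow that straight line within its joint ranges
```

Joint 6 range again. I'll turn the knob back to load, let it spring out, and regrasp with the half-turned wrist.

Run:
```python
from h import *
say(); z=50.5; y=ctrl.read_orientation()[2]
for a in np.linspace(y,6,4)[1:]: ctrl.servo_line([*KNOB,z],rot=[180,0,a],speed=20)
ctrl.servo_line([*KNOB,60],speed=15); ctrl.pause(.2); say(); ctrl.ungrasp(); ctrl.pause(.2); ctrl.servo_line([*KNOB,150],speed=100)
js=[ctrl.inverse_kinematics([*KNOB,50.5],[180,0,a]) for a in (-174,-204,-234,-235)]; print([np.round(j[5],0) for j in js])
turn(-174,-234,over=1)
c=handle("w11"); P=c.cloud(); m=(P[...,2]>72)&(P[...,2]<100)&(abs(P[...,0]-536)<50)&(abs(P[...,1]+160)<50)
B=P[m]; print("knob top",np.percentile(B[:,2],95),cv2.minAreaRect(B[:,:2].astype(np.float32))); say()
cv2.imwrite("pics/w11c.png",cv2.resize(c.im[0:240,180:500],None,fx=2,fy=2))
```

```text
t 142.0 [ 536.7 -161.4   51.8] [ 1.799e+02 -1.000e-01 -1.440e+01] F [-4.3 -4.  13.6] w 12.9
t 143.8 [ 536.5 -161.5   59.8] [179.9   0.    6. ] F [-0.1 -6.  -1.9] w 12.8
[np.float64(-23.0), np.float64(7.0), np.float64(37.0), np.float64(38.0)]
t 151.2 [ 536.5 -161.5   59.8] [-179.9    0.  -174. ] F [-0.6 -5.5  3.1] w 12.9
t 152.1 [ 536.6 -161.5   51.8] [-1.799e+02  1.000e-01 -1.740e+02] F [-3.6 -3.5 13.3] w 13.1
t 154.3 [ 536.9 -161.3   51.8] [1.80e+02 1.00e-01 1.25e+02] F [-3.1 -2.8 12.3] w 13.0
t 155.3 [ 536.8 -161.3   59.9] [-1.80e+02  1.00e-01  1.25e+02] F [ 0.  -5.1 -1.3] w 12.8
t 156.4 [ 536.4 -160.7   60. ] [-180.    0.  125.] F [ 0.1 -0.1 -0.3] w 85.3
handle local [[-84.0, 0.1], [11.8, 77.7], 0.5] 736
knob top 84.5976683155246 ((536.21875, -160.8741455078125), (14.97411060333252, 45.704559326171875), 35.36677169799805)
t 161.1 [482.9   1.7 330. ] [180.   0.  -0.] F [0.3 0.8 0.4] w 85.1
```

View pics/w11c.png

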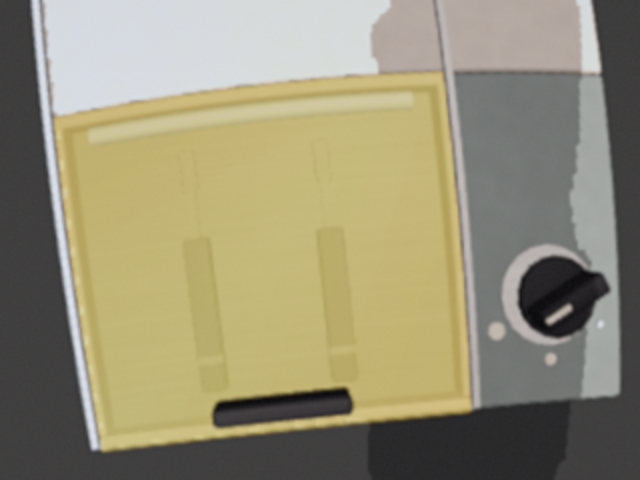

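The last crop shows the pointer facing the large dot at (497,330). The bar is at 125°, turned about 122° from the start, and the knob top is at 84.6, so it has sprung out. The cover is shut and both instruments lie straight. Handing in.

Run:
```python
from h import *
say(); ctrl.finish_job()
```

```text
t 161.1 [482.9   1.7 330. ] [180.   0.  -0.] F [0.3 0.8 0.4] w 85.1
the job is handed in; nothing more can be done
```

I turned the selector to load, opened the cover, and laid the two instruments that were out side by side in the tray with their blades to the lamp. Then I shut the cover, turned the selector to run, and handed in at 161 s of the 210 s limit. `finish_job()` reports no verdict, so whether the run passed is not confirmed.

**Last checks:**
- **Instruments:** before the cover was shut, both handle tops were level at about 24 mm, with direction within 0.3° of the tray and tips near +70 mm. They still looked straight through the shut cover. No other instruments were visible from any camera.
- **Cover:** the handle is within 0.5 mm of where it stood when shut at the start.
- **Selector:** it has turned about 122° from its start, the pointer faces the large dot, and the knob has sprung out (top at 84.6 mm).
- **Robot:** it was clear of everything, with the gripper open.

**What went wrong on the way:**
- **Dish pressed:** my first search took the dish left of the cabinet for an instrument, and the closed fingers pressed on its lid with 63 N. It moved less than 1 mm. That is above the 40 N limit, which the rules state for the arm and gripper body; it was the fingertips that pressed.
- **Tip on the cover:** the first instrument ended up about 15 mm too far forward, so its tip came down on the cover's edge with about 80 N at the wrist. I regrasped it and laid it flat.
- **Joint range:** two moves were refused because of joint 6's range. One was during the turn to run, so I turned back to load, regrasped and turned again.
- **Bystanders:** I measured only that one dish again. The others looked in place in the pictures, but I did not measure them.

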